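# Lock off the air and unload the buckle die

## Robot

A 6-joint arm with a two-finger parallel gripper is mounted at the origin on the work surface. World frame = base frame: x ahead of the robot, y to its left, z up, the work surface at z = 0. Lengths are in m, angles in rad, forces in N, time in s.
With the tool pointing down it reaches from about 0.275 to 0.75 m from the base axis. Payload 10.2 kg.
Tool frame: the origin (TCP) lies on the centre line of the jaws, within the pads' length; the fingertips stand 25 mm ahead of it and the grasp point (between the pads) lies 6 mm ahead of it; z points along the fingers, y is the line along which they close (so a half turn about z gives the same grasp; the last joint's range is limited). The gripper opens to 85 mm and grips with 20 to 120 N. Pads are 22 mm wide; open, the fingers measure 114 mm over their backs; the gripper's body (76 mm by 85 mm) begins 54 mm behind the grasp point. The pads swing forward as they close: fully open they stand 13 mm farther back than shut.
Start: joints at [-1.395, 0.313, 1.498, -0, 1.331, -0.223], TCP at [0.204, -0.484, 0.256] pointing down, gripper open.
Joint ranges: [-2.94, 2.94], [-0.97, 2.17], [0.19, 2.56], [-1.23, 4.37], [0.02, 3.11], [-2.88, 2.88]. Speed limits (rad/s): [2.39, 2.39, 3.01, 3.14, 3.14, 3.14].

## Interface

Orientations are given as a 3x3 rotation matrix whose columns are the frame's x, y, z axes.
In Python, from workcell import robot gives the robot as it stands.
- The arm moves only by the tool step_arm, never from a script. Its argument "series" is a list of rows, each an object with "slide": the shift along the tool's x, y, z in mm, a list of three; "dr": the turn, a rotation vector about the tool's x, y, z in rad, a list of three. A call has 1 to 8 rows; each row is the pose to reach, as a shift and turn from the pose commanded when the call began, along the tool's axes at that moment; what a row does not reach only later rows make up. A row lasts 1/8 s, in which the tool goes at most 62.5 mm and 10.7 degrees, less where a joint would pass 70% of its speed; a pose out of reach is approached as far as the arm can. A call with a gripper value outside its range is refused whole. "claw" is the opening in per cent of the stroke, from 0 (shut) to 100 (fully open), set as the call begins (left out, the last holds). The fingers move at their own pace and stop on an object; the grip force is fixed at half the most. Time passes only in rows, so rows that repeat a pose let the fingers close. It gives the time, the measured TCP pose, the force, the opening and the grip force at its end, in the units of the state.
- robot.get_state(): the state, without advancing time (a new reading comes with each control period).
- robot.snapshot(name): name is "side" or "top"; returns the picture (384x512x3 uint8, red, green, blue); there is no depth.
- robot.camera_model(name): a dict with "intrinsics" (3x3 intrinsics, pixels), "cam_to_world" (4x4, takes a point from camera to world coordinates). Camera axes: x right, y down, z forward; pixel columns grow to the right and rows downward; lengths in m; the calibration is good to about 2 mm. A picture is of the moment at which its call begins. camera_model takes no time and is no camera call.
- robot.finish_job(): hands the job in; it is judged then, once.
Trained networks look in the newest picture that a camera, given by its name, has taken for a name from the list of things; names that differ only in an ending like _2 or _b are one class to them, and where a whole thing is asked for, a point or a joint stands for the part that bears it (a point fixed in the world has none). Each returns a list of dicts, best first, with "conf" (0 to 1); they miss things now and then, are a little off and sometimes report something else, mostly with a low value. They report only what shows in the picture. A call takes as long as a camera call. They do not tell look-alikes from the thing itself.
- robot.trace(camera, thing): "mask" (384x512 bool, what is visible of it) and "box" ([left, top, width, height] in pixels, round what is visible of it).
The state is a dict: "t": time; "joint_pos": joint angles; "qvel": joint speeds; "tau": joint torques, N m; "eef_pos": TCP position; "orientation": TCP orientation; "force": force on the tool from outside, world axes, zero at the start; "ft_torque": the same for the moment, N m; "gripper_width": finger opening in m; "grasp_force": force on a finger pad.
Only numpy, scipy, OpenCV 4.12 (cv2) and the standard library are available. Lean on these libraries where they do the work, as an engineer would, in place of code of your own. Each camera call takes 0.05 s, during which the arm holds its last target. There are 200 camera calls.

## Task

The press has just formed a belt buckle. Turn the air regulator's knob until its pointed nose is on the long mark, then slide the lock cover fully home over the knob; only then lift the buckle, keeping it level, out of the open die and set it down gently, without dropping it, flat in the tray compartment that holds no buckle. Leave the finished buckle and everything else on the table where it is.

Things in the scene. Friction and masses are not known exactly. Their poses are not given: they have to be found in the camera images.
- regulator: Aluminium air regulator block fixed to the table, 235 long (its x) x 70 wide (y) x 30 high. Origin at table height directly under the knob's axis; the block runs from x = -60 to +175, with a round gauge (diameter 38, top 47 above the table) at x = +152. z up.
- mark (a point): Middle of the long mark, a broad dark line 18 x 5 on the regulator's top face, 30 above the table, 42 from the knob's axis (block's -x side). The two shorter thin ticks beside it are not the mark.
- knob (a joint): Angle of the regulator knob about the vertical, rad, counter-clockwise from above positive. 0 = nose exactly on the long mark (nose pointing along the block's -x). It turns from -0.6 to 1.9, is held by friction and has no stop at the mark; it starts about 0.6 to 1.4 off.
- knob_grip (a point): Point on the knob's axis, 52 above the table. The knob is an upright black bar 10 thick and about 48 long with a pointed nose and a white line on top at the nose end, from 33 to 62 above the table, on a thin steel disc of diameter 28. Pinch it across its 10 thickness. x axis points away from the nose, along the bar; z up.
- lock (a joint): Travel of the lock cover along the block towards the knob, m. 0 = open, 0.100 = fully home against its stop, over the knob. It starts at 0 to 0.012; needs about 2 N to slide.
- lock_grip (a point): Point on the fin of the lock cover, 93 above the table. The cover is a steel arch (open front and back) 56 long, 39 wide, its roof 70 above the table; on the roof stands an upright fin 10 thick (along the block) x 30 wide, from 70 to 102 above the table. Axes parallel to the block's; the cover slides along the block's -x.
- die: Open lower die, fixed. Steel plate 170 (x) x 140 (y) x 15 thick carrying a block 130 x 110 whose top is 45 above the table. Origin at the centre of its underside, z up. In its centre a cavity 73 (x) x 55 (y), 10 deep (floor at 35); in the middle of the cavity's two long sides, finger slots 34 wide (x) run out through the block along +y and -y, their floor 25 above the table.
- die_seat (a point): Centre of the cavity's floor, 35 above the table; where the buckle's origin lies when it is in the die. Axes as the die.
- buckle: The formed brass belt buckle in the die: flat rectangular frame with rounded corners and one cross bar, 70 (x) x 52 (y) x 12 thick, frame bars 9 wide, about 0.19 kg. Origin at the centre of its underside, z up. In the die it stands 2 proud; grip it across its 52 width at its middle, fingers in the slots.
- finished: A finished buckle, same shape, size and origin, lying in one compartment of the tray. To be left there.
- tray: Wooden tray, fixed, 250 (x) x 150 (y) x 20 high, walls, middle wall and floor 5 thick; the middle wall runs along y, making two compartments about 117 (x) x 140 (y). Origin at the centre of its underside, z up.
- slip: Paper lining of the tray compartment that holds no buckle: 108 (x) x 130 (y) x 1.5 thick, its top 6.5 above the table. Origin at the centre of its underside = centre of that compartment; axes as the tray.
- weight: Bystander: black iron pattern weight, 55 x 55 x 60 high. Origin at its underside.
- dish: Bystander: white pin dish, diameter 68, 25 high. Origin at its underside.
- spool: Bystander: wooden spool near the die, diameter 34, 48 high. Origin at its underside.
- cone: Bystander: cardboard thread cone, diameter 70, 120 high. Origin at its underside.
- tin: Bystander: aluminium tin, diameter 66, 60 high. Origin at its underside.
Mind the look-alikes: they are no part of the job. What is shaped like the buckle but blue or turquoise is not meant.

How it is judged:
By the outcome, as a careful person would: the job done as asked, in the order asked, and still so for the second after the job is handed in, with the robot touching nothing.
It also fails if it takes over 62 s, if anything falls off the work surface, if the arm or the gripper's body presses on something with over 40 N, if the wrist force passes 120 N, or if a joint passes its speed limit or range.

## Working session

There is one attempt and no reset: what is moved stays moved. The work goes in short steps, Python scripts to look and compute and a tool call to move; the robot and the scene stay as the last step left them, time stands still between calls to the robot, and variables do not carry over. Pictures are saved under pics/ and viewed, at most 10 in all, crops included, and the job is handed in when it is done.

Besides the shell and the picture viewer there is one more tool, called after "Request:" as name(argument=value, ...), one argument or row to a line, values as JSON. step_arm: Moves the arm, as the interface text tells. Its arguments: {"type":"object","properties":{"series":{"type":"array","items":{"type":"object","properties":{"slide":{"type":"array","items":{"type":"number"}},"dr":{"type":"array","items":{"type":"number"}}}}},"claw":{"type":"number"}},"required":["series"]}

```bash
ls; mkdir -p pics
python3 - <<'E'
from workcell import robot
import cv2,numpy as np
for n in("side","top"):
    im=robot.snapshot(n); cv2.imwrite(f"pics/{n}0.png",cv2.resize(im[:,:,::-1],(800,600),interpolation=cv2.INTER_CUBIC))
    c=robot.camera_model(n); print(n,np.round(c["intrinsics"],1).tolist(),np.round(c["cam_to_world"],3).tolist())
    for th in["regulator","knob","lock","die","buckle","tray","slip","weight","dish","spool","cone","tin"]:
        print(th,[(d["box"],round(d["conf"],2)) for d in robot.trace(n,th)][:4])
print(robot.get_state())
E
```

```text
pics
side [[429.1, 0.0, 262.3], [0.0, 429.1, 196.2], [0.0, 0.0, 1.0]] [[0.969, -0.119, 0.216, 0.288], [-0.247, -0.494, 0.834, -1.059], [0.008, -0.862, -0.508, 0.719], [0.0, 0.0, 0.0, 1.0]]
regulator [([225.6, 185.1, 91.5, 42.4], 0.96)]
knob []
lock [([265.5, 184.8, 20.9, 26.7], 0.94), ([323.8, 248.3, 8.8, 21.1], 0.29)]
die [([237.6, 250.5, 90.2, 61.8], 0.98)]
buckle [([192.3, 272.1, 25.5, 24.9], 0.84), ([263.9, 256.7, 34.3, 22.5], 0.73), ([313.6, 313.0, 32.6, 35.1], 0.62), ([284.1, 224.8, 25.5, 20.3], 0.55)]
tray [([194.2, 164.8, 78.0, 35.0], 0.68)]
slip [([195.9, 167.7, 37.5, 24.1], 0.65)]
weight [([194.1, 197.9, 15.3, 21.8], 0.7)]
dish [([195.9, 172.2, 36.8, 19.3], 0.65), ([191.3, 226.2, 20.7, 15.8], 0.57)]
spool [([323.6, 247.2, 7.5, 22.5], 0.65)]
cone [([294.7, 150.9, 21.3, 38.6], 0.76)]
tin [([333.7, 215.2, 31.1, 33.6], 0.61)]
top [[467.9, 0.0, 257.8], [0.0, 467.9, 191.7], [0.0, 0.0, 1.0]] [[-0.032, -0.976, 0.214, 0.256], [-0.999, 0.032, -0.003, -0.077], [-0.004, -0.214, -0.977, 1.447], [0.0, 0.0, 0.0, 1.0]]
regulator [([210.9, 143.4, 35.8, 90.0], 0.98)]
knob [([212.6, 142.2, 34
[... 758 characters left out ...]
       1.33095365e+00, -2.23397681e-01]), 'qvel': array([-0.00171037,  0.00091601, -0.00130885, -0.00135114, -0.00189641,
        0.00018125]), 'tau': array([ 1.82315889e-04, -4.12166512e+01, -2.59897453e+01, -1.69893033e-04,
        5.14752974e-04,  1.11696542e-05]), 'eef_pos': array([ 0.20386713, -0.48381688,  0.25628331]), 'orientation': array([[ 9.21522764e-01,  3.88324343e-01,  1.52681280e-05],
       [ 3.88324343e-01, -9.21522764e-01, -1.30292782e-05],
       [ 9.01034163e-06,  1.79357622e-05, -1.00000000e+00]]), 'force': array([ 0.26774106, -0.29596075, -0.60595747]), 'ft_torque': array([-0.0073156 ,  0.00649967, -0.08303455]), 'grasp_force': 0.0, 'gripper_width': 0.08528384151287277}
```

Run:
```python
import cv2
from workcell import robot
a=robot.snapshot("top")[100:280,120:400,::-1]
cv2.imwrite("pics/t1.png",cv2.resize(a,(784,504),interpolation=cv2.INTER_CUBIC))
b=robot.snapshot("side")[140:360,170:380,::-1]
cv2.imwrite("pics/s1.png",cv2.resize(b,None,fx=2.7,fy=2.7,interpolation=cv2.INTER_CUBIC))
```

```text
(no output)
```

View pics/t1.png

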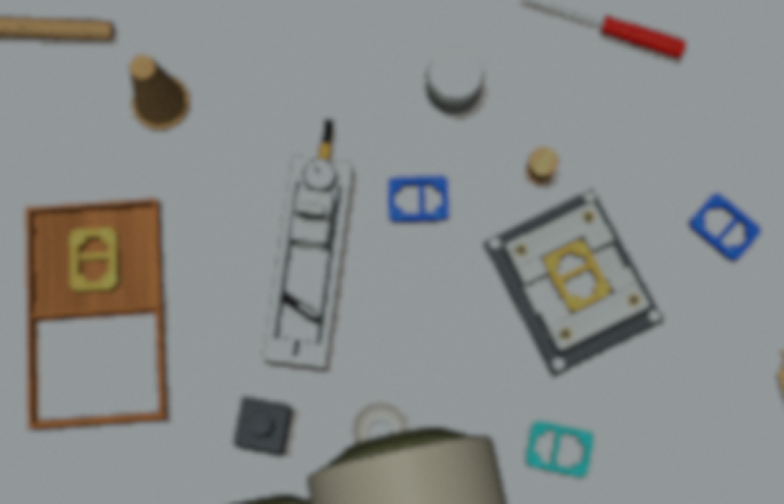

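View pics/s1.png

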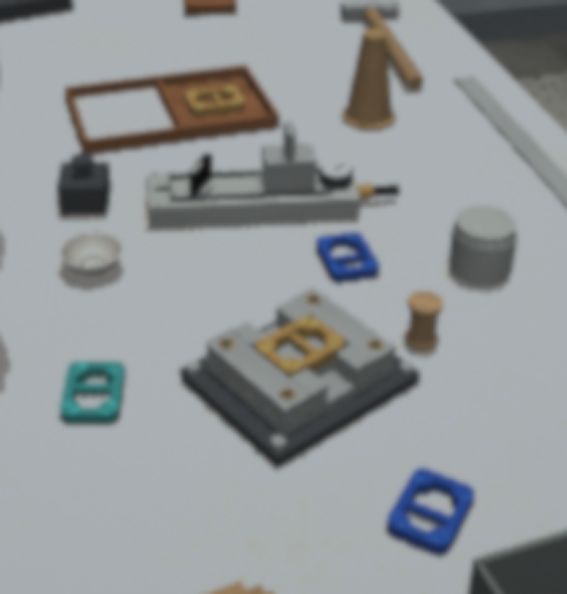

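The top view (crop scale 2.8, offset 120,100) shows several things:
- **Regulator:** gauge at (319,174), knob bar from about (285,297) to (320,322), long mark at (296,347). The knob is roughly +0.95 rad off.
- **Die:** the brass buckle sits at (577,275).
- **Tray:** the empty compartment is the near one, at (98,370), and the finished buckle is in the far one.

The side view agrees. Next I fit the poses by matching silhouettes in both cameras.

```bash
cat > h.py <<'E'
import numpy as np,cv2
from workcell import robot
from scipy.optimize import minimize
CM={n:robot.camera_model(n) for n in("side","top")}
def proj(n,P):
    c=CM[n];T=np.linalg.inv(c["cam_to_world"]);P=np.atleast_2d(P)
    q=(P@T[:3,:3].T+T[:3,3])@c["intrinsics"].T
    return q[:,:2]/q[:,2:]
def unproj(n,uv,z):
    c=CM[n];T=c["cam_to_world"];d=T[:3,:3]@np.linalg.solve(c["intrinsics"],[*uv,1]);o=T[:3,3]
    return o+d*(z-o[2])/d[2]
def box(x0,x1,y0,y1,z0,z1): return np.array([[x,y,z] for x in(x0,x1) for y in(y0,y1) for z in(z0,z1)])/1000
def w(p,P):
    c,s=np.cos(p[2]),np.sin(p[2]);return P@np.array([[c,-s,0],[s,c,0],[0,0,1]]).T+[p[0],p[1],0]
def sil(n,p,hulls,S=4):
    m=np.zeros((384*S,512*S),np.uint8)
    for P in hulls:
        u=((proj(n,w(p,P))+.5)*S-.5); cv2.fillConvexPoly(m,cv2.convexHull(np.round(u).astype(np.int32)),1)
    return cv2.resize(m.astype(np.float32),(512,384),interpolation=cv2.INTER_AREA)
def fit(masks,hulls,p0):
    ms={n:m.astype(np.float32) for n,m in masks.items()}
    def cost(p):
        return sum(np.abs(sil(n,p,hulls)-m).sum()/m.sum() for n,m in ms.items())/len(ms)
    p=np.array(p0,float)
    for s in(.02,.006,.002):
        r=minimize(cost,p,method="Nelder-Mead",options=dict(initial_simplex=p+np.vstack([np.zeros(3),np.diag([s,s,s*6])]),xatol=1e-5,fatol=1e-5));p=r.x
    return p,r.fun
def cyl(x,y,r,z0,z1):
    a=np.arange(0,6.28,.3);return np.array([[x+r*np.cos(t),y+r*np.sin(t),z] for t in a for z in(z0,z1)])/1000
H=dict(regulator=[box(-60,175,-35,35,0,30),cyl(152,0,19,30,47)],
 die=[box(-85,85,-70,70,0,15),box(-65,65,-55,55,0,45)],tray=[box(-125,125,-75,75,0,20)],
 slip=[box(-54,54,-65,65,6.5,6.5)],
 buckle=[box(-35,35,-26,26,35,47)],lock=[box(-28,28,-19.5,19.5,34,70),box(-5,5,-15,15,70,102)])
E
python3 - <<'E'
from h import *
for n in CM: robot.snapshot(n)
M={t:{n:robot.trace(n,t) for n in CM} for t in("regulator","die","tray","slip","lock")}
def U(u,v): return unproj("top",(120+u/2.8,100+v/2.8),.03)
g=U(319,174);k=U(300,310);print("rough",g,k,U(577,275),U(98,315))
yaw=np.arctan2(*(g-k)[1::-1])
init=dict(regulator=[*k[:2],yaw],die=[*U(577,278)[:2],np.arctan2(-1,2)],tray=[*U(98,315)[:2],1.57],slip=[*U(98,370)[:2],1.57])
d=U(625,245)-U(520,285);print("slot/dir",d)
for t in init:
    for sel in(("top",),("side",),("top","side")):
        ms={n:M[t][n][0]["mask"] for n in sel if M[t][n]}
        if not ms: continue
        p0=list(init[t])
        res=[fit(ms,H[t],p0[:2]+[a]) for a in ((p0[2],) if t!="die" else (0.5,-.5,1.07,-1.07,))]
        for p,f in res: print(t,sel,np.round(p,4),round(f,3))
for n in CM: print(n,[(m["box"],m["mask"].sum()) for m in M["lock"][n]])
E
```

```text
rough [ 0.66349928 -0.00919768  0.03      ] [0.50920929 0.01495087 0.03      ] [ 0.53833286 -0.29133621  0.03      ] [0.5109391  0.23676247 0.03      ]
slot/dir [ 0.04129369 -0.11875176  0.        ]
regulator ('top',) [ 0.5113  0.0152 -0.154 ] 0.063
regulator ('side',) [ 0.5108  0.0133 -0.1644] 0.202
regulator ('top', 'side') [ 0.5113  0.0148 -0.1529] 0.137
die ('top',) [ 0.538  -0.2873  0.4366] 0.146
die ('top',) [ 0.5373 -0.2862 -0.8641] 0.471
die ('top',) [ 0.5375 -0.2871  0.431 ] 0.147
die ('top',) [ 0.5386 -0.2881 -0.8845] 0.472
die ('side',) [ 0.5361 -0.2898  0.4207] 0.228
die ('side',) [ 0.5326 -0.2886 -0.8816] 0.428
die ('side',) [ 0.5365 -0.2892  0.4305] 0.228
die ('side',) [ 0.5337 -0.2891 -0.8834] 0.428
die ('top', 'side') [ 0.5374 -0.2883  0.4314] 0.192
die ('top', 'side') [ 0.5353 -0.2873 -0.8894] 0.454
die ('top', 'side') [ 0.5373 -0.2882  0.4361] 0.192
die ('top', 'side') [ 0.5352 -0.2887 -0.8915] 0.453
tray ('top',) [0.5723 0.2048 1.5731] 1.099
tray ('side',) [0.5665 0.2889 1.5969] 0.887
tray ('top', 'side') [0.5768 0.2844 1.4913] 1.006
slip ('top',) [0.4606 0.2443 1.3852] 0.297
slip ('side',) [0.4646 0.2475 1.5932] 0.232
slip ('top', 'side') [0.4631 0.2464 1.4874] 0.281
side [([265.6, 184.4, 24.0, 26.2], np.int64(356))]
top [([224.0, 170.1, 16.2, 19.4], np.int64(247))]
```

```bash
cat >> h.py <<'E'
def grad(n):
    g=cv2.cvtColor(robot.snapshot(n),cv2.COLOR_RGB2GRAY).astype(np.float32);g=cv2.GaussianBlur(g,(0,0),.8)
    return np.stack([cv2.Sobel(g,-1,1,0),cv2.Sobel(g,-1,0,1)],-1)
def rect(x0,x1,y0,y1,z):
    c=[(x0,y0),(x1,y0),(x1,y1),(x0,y1)]
    return [np.array([[*c[i],z],[*c[(i+1)%4],z]])/1000. for i in range(4)]
def edgefit(G,segs,p0):
    t=np.linspace(.04,.96,60)[:,None]
    def cost(p):
        s=0
        for n,g in G.items():
            for e in segs:
                q=w(p,e);u=proj(n,q[:1]*(1-t)+q[1:]*t).astype(np.float32)
                d=u[-1]-u[0];nn=np.array([-d[1],d[0]])/np.hypot(*d)
                v=cv2.remap(g,u[None,:,0].copy(),u[None,:,1].copy(),cv2.INTER_LINEAR)[0]@nn
                s-=abs(np.clip(v,-80,80).mean())*np.linalg.norm(e[1]-e[0])
        return s/len(G)
    best=None
    for k in range(12):
        rng=np.random.default_rng(k);p=np.array(p0)+rng.normal(0,1,3)*[.003,.003,.03]*(k>0)
        r=minimize(cost,p,method="Nelder-Mead",options=dict(initial_simplex=p+np.vstack([np.zeros(3),np.diag([.003,.003,.03])])))
        if best is None or r.fun<best.fun:best=r
    return best.x,best.fun
E
python3 - <<'E'
from h import *
G={n:grad(n) for n in CM}
S=dict(regulator=(rect(-60,175,-35,35,30),[.511,.0148,-.154]),die=(rect(-85,85,-70,70,15)+rect(-65,65,-55,55,45),[.5374,-.2883,.433]),
 tray=(rect(-125,125,-75,75,20)+rect(-120,-2.5,-70,70,20)+rect(2.5,120,-70,70,20),[.520,.2414,1.57-.06]))
R={}
for t,(s,p0) in S.items():
    for sel in("top","side",None):
        p,f=edgefit({n:G[n] for n in G if sel in(None,n)},s,p0);print(t,sel,np.round(p,4),round(f,1));R[t]=p
# lock
pl=R["regulator"]
def ov(n,off,sc,name,crop):
    im=robot.snapshot(n)[:,:,::-1];x0,y0,x1,y1=crop
    im=cv2.resize(im[y0:y1,x0:x1],None,fx=sc,fy=sc,interpolation=cv2.INTER_CUBIC)
    def L(e,c):
        u=((proj(n,e)+.5-[x0,y0])*sc).astype(int);cv2.line(im,tuple(map(int,u[0])),tuple(map(int,u[1])),c,1)
    for t in R:
        for e in S[t][0]:L(w(R[t],e),(0,0,255))
    for e in rect(-51,-33,-2.5,2.5,30):L(w(pl,e),(255,0,0))
    L(w(pl,np.array([[0,0,.03],[0,0,.062]])),(0,255,0))
    cv2.imwrite(name,im)
ov("top",0,5,"pics/ov_top.png",(130,135,250,250));ov("side",0,5,"pics/ov_side.png",(190,160,330,230))
E
```

```text
regulator top [ 0.5044  0.009  -0.1553] -38.6
regulator side [ 0.5059  0.0097 -0.1521] -39.3
regulator None [ 0.5048  0.009  -0.1531] -38.7
die top [ 0.536  -0.2868  0.4283] -86.7
die side [ 0.5389 -0.2925  0.4299] -62.4
die None [ 0.5365 -0.2868  0.429 ] -73.5
tray top [0.5747 0.2009 1.6092] -54.9
tray side [0.5238 0.2693 1.6331] -56.8
tray None [0.5242 0.2864 1.6145] -40.6
```

View pics/ov_top.png

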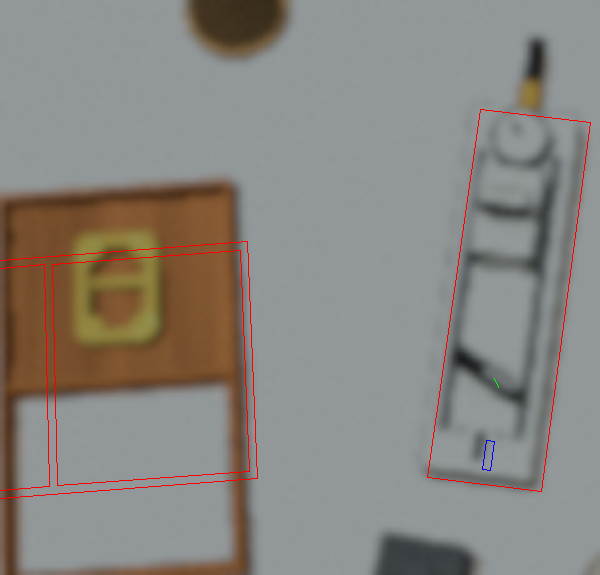

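View pics/ov_side.png

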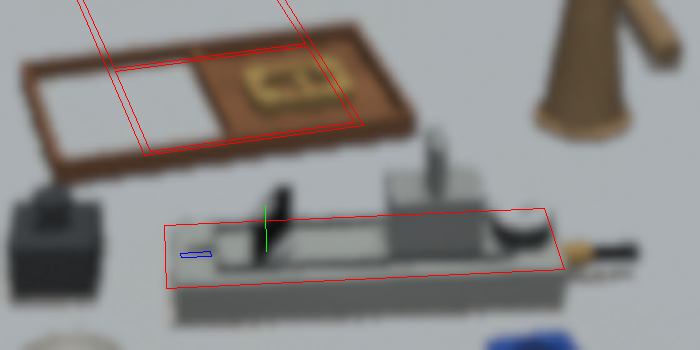

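The overlay shows three errors:
- I started the tray at the wrong yaw. Its long side lies along world x, so it should be about 0.
- The regulator edge fit slipped by about 2 px. The real mark is at (478,447) in the crop, against (488,455) predicted.
- The mask fit was closer for the regulator.

I'll refit with the yaw corrected and use the mark and gauge as anchors.

Run:
```python
from h import *
for n in CM: robot.snapshot(n)
G={n:grad(n) for n in CM}
segs=rect(-125,125,-75,75,20)+rect(-120,-2.5,-70,70,20)+rect(2.5,120,-70,70,20)
for sel in("top","side",None): print("tray",sel,edgefit({n:G[n] for n in G if sel in(None,n)},segs,[.515,.238,.04]))
for n in CM:
    for m in robot.trace(n,"slip")[:1]: print("slip",n,m["conf"],fit({n:m["mask"]},H["slip"],[.46,.245,.04]))
    m=robot.trace(n,"regulator")[0]; mk=m["mask"].astype(np.uint8);
    if n=="top":
        c=cv2.findContours(mk,0,2)[0];r=cv2.minAreaRect(np.vstack(c));print("reg rect",r)
        b=cv2.boxPoints(r);print([np.round(unproj(n,q,.03)[:2],4) for q in b])
for n in CM:
    m=robot.trace(n,"lock")[0]
    for l in(.10,):
        print("lock",n,fit({n:m["mask"]},H["lock"],[.511+.1*np.cos(-.154),.0148+.1*np.sin(-.154),-.154]))
mk=unproj("top",(130+(478-2)/5,135+(447-2)/5),.03);ga=unproj("top",(130+(522-2)/5,135+(137-2)/5),.047)
print(mk,ga,np.hypot(*(ga-mk)[:2]),np.arctan2(*(ga-mk)[1::-1]))
```

```text
tray top (array([0.51231642, 0.23896664, 0.03561036]), np.float64(-135.64493412971495))
tray side (array([0.50810728, 0.23691603, 0.04820697]), np.float64(-133.46680530548096))
tray None (array([0.51207598, 0.23894682, 0.03539607]), np.float64(-133.45470568180085))
slip side 0.9 (array([0.45826516, 0.25123408, 0.0219903 ]), np.float64(0.18736979365348816))Traceback (most recent call last):
  File "<stdin>", line 8, in <module>
IndexError: list index out of range
```

Run:
```python
from h import *
def tr(n,t):
    for _ in range(5):
        robot.snapshot(n);r=robot.trace(n,t)
        if r and r[0]["conf"]>.5:return r[0]["mask"]
A={}
for n in("top","side"):
    m=tr(n,"regulator")
    if m is None: continue
    A[n]=m
    print("reg",n,fit({n:m},H["regulator"],[.511,.0148,-.154]))
    if n=="top":
        r=cv2.minAreaRect(np.vstack(cv2.findContours(m.astype(np.uint8),0,2)[0]))
        print("rect",r,[np.round(unproj(n,q,.03)[:2],4).tolist() for q in cv2.boxPoints(r)])
for n in("top","side"):
    m=tr(n,"lock")
    if m is not None: print("lock",n,fit({n:m},H["lock"],[.511+.1*np.cos(-.154),.0148+.1*np.sin(-.154),-.154]))
mk=unproj("top",(130+(478-2)/5,135+(447-2)/5),.03);ga=unproj("top",(130+(522-2)/5,135+(137-2)/5),.047)
print(mk,ga,np.hypot(*(ga-mk)[:2]),np.arctan2(*(ga-mk)[1::-1]))
im=robot.snapshot("top")[155:245,195:265,::-1]
cv2.imwrite("pics/k.png",cv2.resize(im,None,fx=6.6,fy=6.6,interpolation=cv2.INTER_CUBIC))
```

```text
reg top (array([ 0.51150015,  0.01523346, -0.15418158]), np.float64(0.0693843737244606))
rect ((230.40830993652344, 186.68777465820312), (23.194732666015625, 88.35143280029297), 7.594643592834473) [[0.4542, 0.0589], [0.733, 0.0185], [0.7203, -0.0542], [0.4425, -0.011]]
reg side (array([ 0.51070989,  0.01324035, -0.1635129 ]), np.float64(0.20234458148479462))
lock top (array([ 6.10703635e-01, -2.94189762e-04, -1.56139690e-01]), np.float64(0.1076388880610466))
lock side (array([ 0.6067875 , -0.00477141, -0.09307164]), np.float64(0.06812652200460434))
[0.46821483 0.02163351 0.03      ] [ 0.6590616  -0.01024602  0.047     ] 0.193491071873629 -0.16551438735796353
```

View pics/k.png

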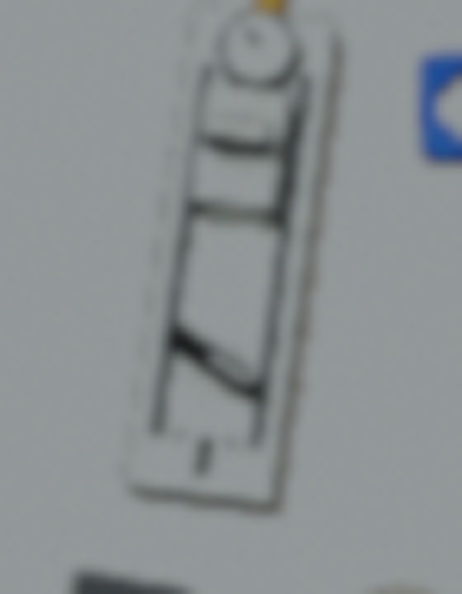

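Crop of the knob (6.6x, offset 195,155): the bar runs from (175,338) to (262,392), with the white line at the lower-right end, so that end is the nose. The mark is at (205,457). I'll convert these to a knob yaw and a tool move.

```bash
cat >> h.py <<'E'
def delta(x,y,z,yaw):
    """tool-frame slide(mm) and dr for TCP target pointing down; jaw line (tool y) at world angle yaw"""
    from scipy.spatial.transform import Rotation as Ro
    s=robot.get_state();R=np.array(s["orientation"]);c=R[:,1]
    best=None
    for k in(0,np.pi):
        a=yaw+k;yv=np.array([np.cos(a),np.sin(a),0]);zv=np.array([0,0,-1.]);T=np.column_stack([np.cross(yv,zv),yv,zv])
        r=Ro.from_matrix(R.T@T).as_rotvec()
        print("slide",np.round(R.T@(np.array([x,y,z])-s["eef_pos"])*1000,1),"dr",np.round(r,3),"q6",round(s["joint_pos"][5],2))
E
python3 - <<'E'
from h import *
U=lambda u,v,z:unproj("top",(195+(u-3)/6.6,155+(v-3)/6.6),z)
for z in(.05,.062):
    a,b=U(175,336,z),U(262,390,z);print(z,a,b,np.hypot(*(b-a)[:2]),"nose dir",np.arctan2(*(b-a)[1::-1]))
for x0 in([(207,70),(155,432)],[(300,80),(258,440)]):
    a,b=U(*x0[1],.033),U(*x0[0],.033);print(np.arctan2(*(b-a)[1::-1]))
# dark-pixel PCA of the knob
im=cv2.cvtColor(robot.snapshot("top"),cv2.COLOR_RGB2GRAY);sub=im[203:217,219:238];print(sub)
nd=np.pi-.156+.9
delta(.5105,.0148,.13,nd+np.pi/2)
delta(.5105,.0148,.062,nd+np.pi/2)
E
```

```text
0.05 [0.52245643 0.03183274 0.05      ] [ 0.49595124 -0.00767164  0.05      ] 0.047572277251367916 nose dir -2.161753718528339
0.062 [0.52016569 0.03089569 0.062     ] [ 0.4938881  -0.00826946  0.062     ] 0.047163767688402615 nose dir -2.16175371852834
-0.1555884067007365
-0.13630485827835293
[[134 109  95 118 140 148 150 150 150 151 150 150 150 150 151 143 119 107
  127]
 [131 100  75  93 119 136 146 150 151 151 150 150 151 151 149 141 116 104
  128]
 [124  90  54  57  83 109 130 142 147 149 150 149 150 151 148 137 111 103
  127]
 [120  79  42  34  48  73  99 120 136 144 147 149 149 150 147 134 108 102
  127]
 [117  78  50  38  31  42  62  87 111 130 140 143 146 149 146 132 107 106
  130]
 [116  87  78  73  55  38  43  70  98 114 124 132 140 146 145 128 105 112
  133]
 [115  97 108 113  96  71  56  74 101 112 115 118 127 139 140 122 105 121
  138]
 [111 102 124 135 129 109  85  75  89 103 113 115 116 125 131 116 104 126
  141]
 [108 106 130 145 143 133 118  97  82  85  99 110 114 115 117 105 102 127
  139]
 [106 112 135 146 146 144 138 127 109  88  81  91 100 102  99  88  98 127
  138]
 [106 120 142 148 148 147 147 143 133 114  92  78  75  73  67  68  96 128
  137]
 [105 126 146 149 150 150 148 148 144 134 119 101  83  65  53  64  98 131
  137]
 [105 127 145 151 150 150 149 149 149 145 140 133 119 101  81  74 103 131
  136]
 [103 128 146 151 150 151 150 150 150 150 149 147 141 131 108  92 111 134
  133]]
slide [ 476.2 -340.4  126.3] dr [-0.    -0.    -0.345] q6 -0.22
slide [ 476.2 -340.4  126.3] dr [-0.     0.     2.796] q6 -0.22
slide [ 476.2 -340.4  194.3] dr [-0.    -0.    -0.345] q6 -0.22
slide [ 476.2 -340.4  194.3] dr [-0.     0.     2.796] q6 -0.22
```

Request:
step_arm(
  claw=55,
  series=[
    {"slide": [60, -43, 10], "dr": [0, 0, -0.08]},
    {"slide": [119, -85, 20], "dr": [0, 0, -0.16]},
    {"slide": [179, -128, 40], "dr": [0, 0, -0.24]},
    {"slide": [238, -170, 60], "dr": [0, 0, -0.32]},
    {"slide": [298, -213, 80], "dr": [0, 0, -0.4]},
    {"slide": [357, -255, 100], "dr": [0, 0, -0.48]},
    {"slide": [417, -298, 110], "dr": [0, 0, -0.54]},
    {"slide": [476, -340, 116], "dr": [0, 0, -0.58]},
  ],
)

```text
t: 4.0
eef_pos: [0.4608, -0.0657, 0.1543]
orientation: [[0.557, 0.831, 0.0], [0.831, -0.557, -0.0], [-0.0, 0.0, -1.0]]
force: [0.0, -1.3, 1.4]
gripper_width: 0.0468
grasp_force: 0.0
```

Request:
step_arm(
  series=[
    {"slide": [0, 0, 0]},
    {"slide": [0, 0, 0]},
  ],
)

```text
invalid input
```

Run:
```python
from h import *
delta(.5105,.0145,.062,-.59)
s=robot.get_state();print(s["t"],s["eef_pos"],s["gripper_width"])
im=robot.snapshot("side")[150:240,200:330,::-1]
cv2.imwrite("pics/k2.png",cv2.resize(im,None,fx=6,fy=6,interpolation=cv2.INTER_CUBIC))
```

```text
slide [94.3 -3.4 92.3] dr [ 0.     0.    -0.001] q6 0.2
slide [94.3 -3.4 92.3] dr [ 0.000e+00 -1.000e-03  3.141e+00] q6 0.2
4.0 [ 0.46084352 -0.06569904  0.15428269] 0.046782184211561675
```

View pics/k2.png

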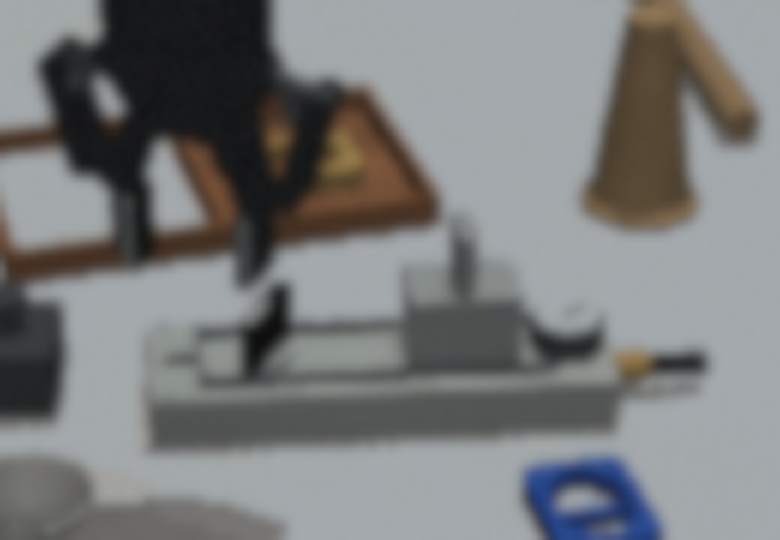

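The knob stands at (265,330), clear of the fingers, and the cover is open at (460,310). I'll move above the knob first, then go down.

Request:
step_arm(
  series=[
    {"slide": [47, -2, 0], "dr": [0, 0, 0]},
    {"slide": [94, -3, 0], "dr": [0, 0, 0]},
    {"slide": [94, -3, 30], "dr": [0, 0, 0]},
    {"slide": [94, -3, 60], "dr": [0, 0, 0]},
    {"slide": [94, -3, 80], "dr": [0, 0, 0]},
    {"slide": [94, -3, 90], "dr": [0, 0, 0]},
    {"slide": [94, -3, 90], "dr": [0, 0, 0]},
  ],
)

```text
t: 4.92
eef_pos: [0.51, 0.0121, 0.0645]
orientation: [[0.558, 0.83, -0.001], [0.83, -0.558, 0.0], [-0.0, -0.0, -1.0]]
force: [-0.8, -0.5, 0.2]
gripper_width: 0.0471
grasp_force: 0.0
```

Request:
step_arm(
  claw=0,
  series=[
    {"slide": [0, 0, 0], "dr": [0, 0, 0]},
    {"slide": [0, 0, 0], "dr": [0, 0, 0]},
    {"slide": [0, 0, 0], "dr": [0, 0, 0]},
    {"slide": [0, 0, 0], "dr": [0, 0, 0]},
    {"slide": [0, 0, 0], "dr": [0, 0, 0]},
    {"slide": [0, 0, 0], "dr": [0, 0, 0]},
  ],
)

```text
t: 5.68
eef_pos: [0.5086, 0.0131, 0.0653]
orientation: [[0.558, 0.83, -0.003], [0.83, -0.558, 0.001], [-0.001, -0.004, -1.0]]
force: [-10.6, 5.2, 10.9]
gripper_width: 0.0088
grasp_force: 59.7
```

Run:
```python
from h import *
s=robot.get_state();print(s["t"],s["eef_pos"],s["gripper_width"],s["grasp_force"],s["force"],s["ft_torque"],s["orientation"])
```

```text
5.675 [0.50862441 0.01306027 0.06530172] 0.00878053357513961 59.67973530292511 [-10.57500266   5.20833854  10.89455955] [0.84715338 1.64506295 0.06645307] [[ 5.57698896e-01  8.30036159e-01 -3.45207926e-03]
 [ 8.30043031e-01 -5.57697441e-01  1.46000784e-03]
 [-7.13356465e-04 -3.67961909e-03 -9.99992976e-01]]
```

Gripped: 8.8 mm wide and aligned, since the z moment is near 0. The TCP sits about 2 mm off, so I'll relieve that while turning, in two parts.

Request:
step_arm(
  series=[
    {"slide": [0, -2, 0], "dr": [0, 0, 0]},
    {"slide": [0, -2, 0], "dr": [0, 0, 0.12]},
    {"slide": [0, -2, 0], "dr": [0, 0, 0.24]},
    {"slide": [0, -2, 0], "dr": [0, 0, 0.36]},
    {"slide": [0, -2, 0], "dr": [0, 0, 0.48]},
    {"slide": [0, -2, 0], "dr": [0, 0, 0.56]},
    {"slide": [0, -2, 0], "dr": [0, 0, 0.56]},
  ],
)

```text
t: 6.55
eef_pos: [0.5075, 0.0142, 0.0653]
orientation: [[0.914, 0.406, -0.002], [0.406, -0.914, 0.001], [-0.001, -0.002, -1.0]]
force: [-6.6, 6.4, 11.0]
gripper_width: 0.009
grasp_force: 59.9
```

Run:
```python
from h import *
s=robot.get_state();R=s["orientation"];print(s["eef_pos"],s["gripper_width"],s["force"],s["ft_torque"],np.arctan2(R[1,0],R[0,0]),"tool force",R.T@s["force"])
```

```text
[0.50753824 0.0141973  0.06531914] 0.008993075330967501 [-6.6493248   6.38498487 10.97238201] [1.02979652 1.08778414 0.00444924] 0.41797267379025416 tool force [ -3.49671342  -8.55722691 -10.95087128]
```

Request:
step_arm(
  series=[
    {"slide": [0, -1.5, 0], "dr": [0, 0, 0]},
    {"slide": [0, -1.5, 0], "dr": [0, 0, 0.12]},
    {"slide": [0, -1.5, 0], "dr": [0, 0, 0.24]},
    {"slide": [0, -1.5, 0], "dr": [0, 0, 0.36]},
    {"slide": [0, -1.5, 0], "dr": [0, 0, 0.48]},
    {"slide": [0, -1.5, 0], "dr": [0, 0, 0.574]},
    {"slide": [0, -1.5, 0], "dr": [0, 0, 0.574]},
  ],
)

```text
t: 7.42
eef_pos: [0.5073, 0.0157, 0.0653]
orientation: [[0.988, -0.156, -0.001], [-0.156, -0.988, 0.002], [-0.001, -0.002, -1.0]]
force: [-4.5, 8.4, 8.9]
gripper_width: 0.0089
grasp_force: 59.7
```

Run:
```python
from h import *
s=robot.get_state();R=s["orientation"];print(s["eef_pos"],s["gripper_width"],s["force"],s["ft_torque"],np.arctan2(R[1,0],R[0,0]),"tool force",R.T@s["force"])
```

```text
[0.50725953 0.01569338 0.0653416 ] 0.008905813604514378 [-4.48879637  8.37966448  8.85693633] [ 1.20339803e+00  8.42959245e-01 -5.11734538e-04] -0.15626924646869128 tool force [-5.74798826 -7.59243102 -8.83906178]
```

Request:
step_arm(
  claw=55,
  series=[
    {"slide": [0, 0, 0], "dr": [0, 0, 0]},
    {"slide": [0, 0, 0], "dr": [0, 0, 0]},
    {"slide": [0, 0, 0], "dr": [0, 0, 0]},
    {"slide": [0, 0, -30], "dr": [0, 0, 0]},
    {"slide": [0, 0, -80], "dr": [0, 0, 0]},
    {"slide": [0, 50, -120], "dr": [0, 0, 0]},
    {"slide": [0, 110, -130], "dr": [0, 0, 0]},
    {"slide": [0, 170, -130], "dr": [0, 0, 0]},
  ],
)

```text
t: 8.43
eef_pos: [0.4813, -0.1553, 0.1958]
orientation: [[0.988, -0.154, 0.002], [-0.154, -0.988, -0.001], [0.003, 0.001, -1.0]]
force: [0.5, -0.3, 0.1]
gripper_width: 0.047
grasp_force: 0.0
```

Request:
step_arm(
  series=[
    {"slide": [0, 50, 0], "dr": [0, 0, 0]},
    {"slide": [0, 100, 0], "dr": [0, 0, 0]},
    {"slide": [0, 100, 0], "dr": [0, 0, 0]},
  ],
)

```text
t: 8.8
eef_pos: [0.4652, -0.255, 0.1943]
orientation: [[0.987, -0.159, -0.0], [-0.159, -0.987, -0.0], [0.0, 0.0, -1.0]]
force: [0.7, 0.0, 0.1]
gripper_width: 0.047
grasp_force: 0.0
```

Run:
```python
from h import *
s=robot.get_state();print(s["t"],s["eef_pos"])
ims=[robot.snapshot("top").astype(np.float32) for _ in range(6)]
im=np.mean(ims,0).astype(np.uint8)[160:240,200:260,::-1]
cv2.imwrite("pics/k3.png",cv2.resize(im,None,fx=7.4,fy=7.4,interpolation=cv2.INTER_CUBIC))
g=cv2.cvtColor(np.mean(ims,0).astype(np.uint8),cv2.COLOR_RGB2GRAY);np.save("g.npy",g)
print(g[198:234,214:240])
```

```text
8.8 [ 0.46520614 -0.25501727  0.19431207]
[[152 152 150 146 146 145 130 111 120 141 151 153 152 152 152 152 152 152
  152 152 150 138 114 107 131 139]
 [152 152 149 145 146 144 125 105 121 142 151 152 152 152 152 153 152 153
  152 153 150 136 113 111 133 139]
 [152 152 148 143 145 142 122 105 125 145 152 151 148 145 146 148 151 153
  152 153 149 135 113 117 137 140]
 [152 152 148 143 144 141 120 106 128 148 152 148 134 122 122 135 147 151
  153 152 147 130 110 121 140 139]
 [152 152 149 145 145 140 118 106 130 148 151 142 117  88  85 111 137 149
  152 152 145 124 108 125 141 135]
 [152 152 150 148 146 138 115 109 133 149 150 135 102  62  53  87 126 146
  152 152 145 121 108 129 142 131]
 [152 151 149 148 146 134 114 117 138 150 148 130  93  51  37  71 113 139
  149 151 142 118 106 129 141 125]
 [152 150 146 147 145 129 111 122 143 151 146 124  84  45  32  64 104 131
  146 150 139 113 104 129 139 123]
 [152 149 145 146 143 124 107 126 146 152 145 118  75  39  33  65 105 133
  147 149 136 110 104 129 139 123]
 [152 149 143 145 142 120 106 128 147 152 145 116  74  41  38  69 106 135
  1
[... 2166 characters left out ...]
53 152 152
  152 152 152 144 123 112 130 147]
 [137 130 131 135 138 141 142 142 144 144 145 146 149 151 152 152 152 152
  152 152 152 144 122 114 134 149]
 [136 121 114 112 112 113 114 116 119 123 128 134 138 140 142 143 144 145
  147 149 150 142 121 116 137 150]
 [145 136 126 117 113 111 110 108 108 106 106 109 111 113 113 115 118 122
  127 133 136 129 113 116 138 150]
 [151 149 144 140 138 137 136 134 132 124 117 114 111 110 108 107 107 105
  106 109 110 106 104 118 139 150]
 [152 152 151 151 150 150 150 150 148 144 141 139 138 136 135 134 131 124
  118 115 113 112 116 129 143 151]
 [153 152 152 152 152 152 153 152 153 151 151 151 150 150 149 150 148 144
  141 140 139 138 140 144 149 152]]
```

View pics/k3.png

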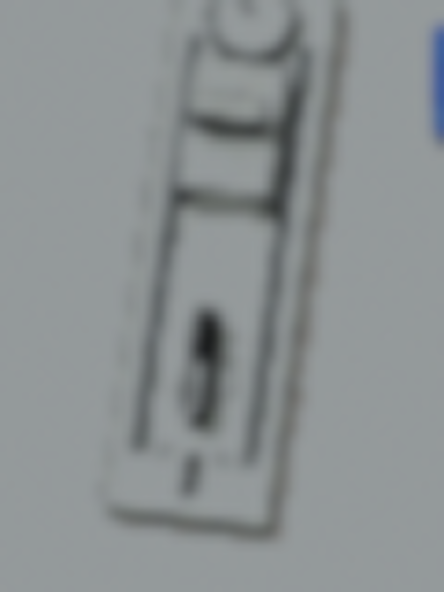

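The knob now points at the mark (nose at (203,430), mark at (190,475)). I'll check the block's yaw with sub-pixel line fits on the grooves and edges.

Run:
```python
from h import *
g=np.load("g.npy").astype(float)
def line(name,r0,r1,c0,c1,z,hw=3):
    P=[]
    for r in range(r0,r1):
        c=c0+(c1-c0)*(r-r0)/(r1-r0);lo=int(round(c))-hw;hi=lo+2*hw+1
        v=np.clip(145-g[r,lo:hi],0,None);cc=(v*np.arange(lo,hi)).sum()/v.sum()
        P.append(unproj("top",(cc,r),z)[:2])
    P=np.array(P)
    k=np.polyfit(P[:,0],P[:,1],1);res=P[:,1]-np.polyval(k,P[:,0])
    print(name,"yaw",round(np.arctan(k[0]),4),"rms",res.std().round(5),"y at x=.4682",np.polyval(k,.4682).round(4),np.polyval(k,.51).round(4))
line("left groove",190,218,222.3,218.3,.03,2)
line("right groove",198,219,236,233.8,.03,2)
line("mark",221,226,226,225,.03,2)
line("bar",201,217,227.6,227,.062,4)
line("block right edge z0",180,230,242,236.5,.03,2)
# front edge (end face top) perpendicular
P=[]
for c in range(216,236):
    r0=229+ (c-215)*.13; rr=np.arange(int(round(r0))-2,int(round(r0))+4);v=np.clip(148-g[rr,c],0,None);P.append(unproj("top",(c,(v*rr).sum()/v.sum()),.03)[:2])
P=np.array(P);k=np.polyfit(P[:,1],P[:,0],1);print("end edge yaw",-np.arctan(k[0]))
G={n:grad(n) for n in("top",)}
```

```text
left groove yaw -0.1566 rms 0.00028 y at x=.4682 0.0452 0.0386
right groove yaw -0.1518 rms 0.00016 y at x=.4682 -0.0029 -0.0093
mark yaw -0.1421 rms 8e-05 y at x=.4682 0.0212 0.0152
bar yaw -0.063 rms 0.00057 y at x=.4682 0.0143 0.0117
block right edge z0 yaw -0.1372 rms 0.00067 y at x=.4682 -0.0154 -0.0212
end edge yaw -0.15391511756934526
```

Run:
```python
from h import *
for a in(-.1,0,.1):
    p=[.5100,.0150,-.155+a]
    for nm,L in(("right top",[(15,-5,62),(0,-5,62),(-14,-5,62)]),("left top",[(15,5,62),(0,5,62),(-14,5,62)]),("right bot",[(15,-5,33),(0,-5,33),(-14,-5,33)]),("nose tip",[(-27,0,62),(-27,0,33)])):
        print(a,nm,np.round(proj("top",w(p,np.array(L)/1000.)),1).tolist())
g=np.mean([cv2.cvtColor(robot.snapshot("side"),cv2.COLOR_RGB2GRAY).astype(float) for _ in range(4)],0)
u=proj("side",w([.51,.015,-.155],np.array([[-27,0,62],[-27,0,33],[21,0,62],[21,0,33],[-21,0,30],[-51,0,30]])/1000.));print(np.round(u,1).tolist())
x0,y0=u.min(0).astype(int)-4;x1,y1=u.max(0).astype(int)+5
print(x0,y0);print(g[y0:y1,x0:x1].astype(int))
```

```text
-0.1 right top [[229.2, 204.2], [228.0, 209.0], [226.9, 213.4]]
-0.1 left top [[226.0, 203.5], [224.8, 208.2], [223.7, 212.7]]
-0.1 right bot [[229.8, 206.0], [228.6, 210.6], [227.6, 215.0]]
-0.1 nose tip [[224.3, 217.3], [225.0, 218.8]]
0 right top [[228.7, 203.9], [228.0, 208.8], [227.4, 213.4]]
0 left top [[225.4, 203.5], [224.7, 208.4], [224.1, 213.0]]
0 right bot [[229.3, 205.7], [228.7, 210.5], [228.0, 215.0]]
0 nose tip [[225.2, 217.4], [225.9, 218.9]]
0.1 right top [[228.2, 203.7], [228.1, 208.6], [227.9, 213.2]]
0.1 left top [[224.9, 203.7], [224.7, 208.6], [224.6, 213.2]]
0.1 right bot [[228.9, 205.5], [228.7, 210.3], [228.5, 214.8]]
0.1 nose tip [[226.1, 217.5], [226.7, 219.0]]
[[234.8, 199.8], [235.0, 208.1], [250.9, 199.2], [251.0, 207.4], [237.0, 208.9], [227.1, 209.3]]
223 195
[[151 156 157 158 159 163 167 169 170 170 170 170 170 171 171 172 171 166
  143  94  46  28  29  31  36  45  55  59  60  56  48  39]
 [168 169 170 170 170 171 171 172 172 171 171 172 172 172 172 172 171 166
  142  94  46  28  30  30  34  43  53  57  56  54  46  37]
 [171 171 172 172 172 172 172 1
[... 1530 characters left out ...]
2  23  23  23  23  23  23  23  28]
 [157 143 142 142 132 121 113 108 106 110 123 137 135 114  85  67  63  62
   63  63  57  41  27  24  24  25  25  25  25  25  24  30]
 [158 145 143 140 129 119 114 111 110 112 122 134 137 126 105  93  90  87
   86  84  74  52  31  24  26  27  28  28  28  28  27  31]
 [160 148 145 145 141 138 137 135 132 126 123 128 134 131 120 113 109 103
  100  96  83  58  35  25  26  29  30  31  30  30  28  29]
 [160 149 146 148 148 148 148 147 142 129 115 113 120 120 116 113 109 104
  100  95  83  60  37  26  27  28  28  29  28  29  27  29]
 [158 146 144 148 149 149 149 149 145 131 110  97  97  99  97  97  95  93
   92  91  84  68  47  32  26  26  27  26  26  28  30  39]]
```

Run:
```python
from h import *
bar=np.vstack([box(-14,22,-5,5,33,62),box(-26,-26,0,0,33,62)])
for n in("top","side"):
  for t in("knob","knob_grip"):
    for _ in range(3):
        robot.snapshot(n)
        for m in robot.trace(n,t)[:2]:
            a=m["mask"].sum()
            if a>400: print(n,t,"big",a);continue
            ys,xs=np.nonzero(m["mask"]);c=np.cov(xs,ys);ang=np.linalg.eigh(c)[1][:,-1]
            for nm,h in(("bar",[bar]),("bar+disc",[bar,cyl(0,0,14,30,33)])):
                p,f=fit({n:m["mask"]},h,[.51,.015,-.155]);print(n,t,round(m["conf"],2),a,nm,np.round(p,4),round(f,3))
for a in(0,.05,.1):
    s=sil("top",[.51,.015,-.155+a],[bar]);ys,xs=np.nonzero(s>.5);print(a,(s>.5).sum(),xs.mean(),ys.mean())
```

```text
top knob 0.48 99 bar [ 0.5097  0.0157 -0.1844] 0.405
top knob 0.48 99 bar+disc [ 0.5106  0.0154 -0.1589] 0.145
top knob 0.48 339 bar [ 0.5239 -0.0539  0.079 ] 1.16
top knob 0.48 339 bar+disc [ 0.5458 -0.064   0.1057] 1.265
top knob 0.51 92 bar [ 0.5099  0.0158 -0.1763] 0.368
top knob 0.51 92 bar+disc [ 0.5104  0.0156 -0.1712] 0.127
top knob_grip 0.75 145 bar [ 0.5239 -0.0539  0.079 ] 1.373
top knob_grip 0.75 145 bar+disc [ 0.5458 -0.064   0.1057] 1.62
top knob_grip 0.64 77 bar [ 0.5094  0.0157 -0.2069] 0.428
top knob_grip 0.64 77 bar+disc [ 0.511   0.0156 -0.2137] 0.281
top knob_grip 0.54 110 bar [ 0.5093  0.0167 -0.2273] 0.418
top knob_grip 0.54 110 bar+disc [ 0.5095  0.016  -0.1957] 0.169
side knob 0.64 79 bar [0.4986 0.0113 0.0135] 1.244
side knob 0.64 79 bar+disc [0.4976 0.0145 0.092 ] 1.264
side knob big 644
side knob 0.42 74 bar [0.4955 0.0055 1.7388] 0.323
side knob 0.42 74 bar+disc [ 0.5038  0.0156 -0.1749] 1.431
side knob_grip 0.62 78 bar [0.4958 0.0082 0.1285] 1.204
side knob_grip 0.62 78 bar+disc [0.4979 0.0129 0.0914] 1.288
side knob_grip 0.64 86 bar [0.499  0.0095 0.0207] 1.094
side knob_grip 0.64 86 bar+disc [0.4991 0.0148 0.0386] 1.077
0 63 226.85714285714286 209.11111111111111
0.05 63 226.82539682539684 209.1904761904762
0.1 59 226.61016949152543 209.42372881355934
```

The network masks put the knob yaw at -0.16 to -0.20, and the tool turned it to -0.156, against a block yaw of -0.155. I'm taking the knob as on the mark. Next is the lock fin, near local x = 0.098.

Run:
```python
from h import *
delta(.6073,.0002,.16,-.155);delta(.6073,.0002,.101,-.155)
print(robot.get_state()["t"])
```

```text
slide [ 100.6 -271.2   34.6] dr [ 0.    -0.    -1.571] q6 1.01
slide [ 100.6 -271.2   34.6] dr [-0.    -0.     1.571] q6 1.01
slide [ 100.6 -271.2   93.6] dr [ 0.    -0.    -1.571] q6 1.01
slide [ 100.6 -271.2   93.6] dr [-0.    -0.     1.571] q6 1.01
10.55
```

Request:
step_arm(
  series=[
    {"slide": [13, -35, 0], "dr": [0, 0, -0.18]},
    {"slide": [25, -70, 0], "dr": [0, 0, -0.36]},
    {"slide": [38, -105, 0], "dr": [0, 0, -0.54]},
    {"slide": [50, -140, 0], "dr": [0, 0, -0.72]},
    {"slide": [63, -175, 0], "dr": [0, 0, -0.9]},
    {"slide": [76, -210, 0], "dr": [0, 0, -1.08]},
    {"slide": [89, -241, 0], "dr": [0, 0, -1.26]},
    {"slide": [101, -271, 0], "dr": [0, 0, -1.44]},
  ],
)

```text
t: 11.55
eef_pos: [0.6082, 0.0011, 0.1945]
orientation: [[0.276, 0.961, 0.0], [0.961, -0.276, -0.0], [-0.0, 0.0, -1.0]]
force: [-0.1, -0.9, -0.7]
gripper_width: 0.0469
grasp_force: 0.0
```

Run:
```python
from h import *
delta(.6073,.0002,.101,-.155)
```

```text
slide [-1.1 -0.6 93.5] dr [ 0.     0.    -0.125] q6 0.09
slide [-1.1 -0.6 93.5] dr [ 0.    -0.     3.017] q6 0.09
```

Request:
step_arm(
  series=[
    {"slide": [-1, -1, 0], "dr": [0, 0, -0.125]},
    {"slide": [-1, -1, 40], "dr": [0, 0, -0.125]},
    {"slide": [-1, -1, 70], "dr": [0, 0, -0.125]},
    {"slide": [-1, -1, 86], "dr": [0, 0, -0.125]},
    {"slide": [-1, -1, 93], "dr": [0, 0, -0.125]},
    {"slide": [-1, -1, 93], "dr": [0, 0, -0.125]},
  ],
)

```text
t: 12.3
eef_pos: [0.6067, -0.0007, 0.102]
orientation: [[0.16, 0.987, 0.001], [0.987, -0.16, -0.0], [-0.0, 0.001, -1.0]]
force: [-0.5, -0.4, 0.7]
gripper_width: 0.0471
grasp_force: 0.0
```

Request:
step_arm(
  claw=0,
  series=[
    {"slide": [0, 0, 0], "dr": [0, 0, 0]},
    {"slide": [0, 0, 0], "dr": [0, 0, 0]},
    {"slide": [0, 0, 0], "dr": [0, 0, 0]},
    {"slide": [0, 0, 0], "dr": [0, 0, 0]},
    {"slide": [0, 0, 0], "dr": [0, 0, 0]},
    {"slide": [0, 0, 0], "dr": [0, 0, 0]},
  ],
)

```text
t: 13.05
eef_pos: [0.6068, -0.0007, 0.1024]
orientation: [[0.16, 0.987, 0.001], [0.987, -0.16, -0.0], [-0.0, 0.001, -1.0]]
force: [-0.1, 0.4, 5.2]
gripper_width: 0.0089
grasp_force: 59.2
```

Run:
```python
from h import *
s=robot.get_state();R=s["orientation"];print(s["eef_pos"],s["gripper_width"],s["ft_torque"],R[:,1],"tool force",R.T@s["force"])
d=s["eef_pos"]-[.5105,.0155,0];print("local",d[0]*np.cos(.155)-d[1]*np.sin(.155),d[0]*np.sin(.155)+d[1]*np.cos(.155))
```

```text
[ 0.60676841 -0.0007445   0.1024082 ] 0.008884123823453223 [0.07313129 0.15265035 0.18863923] [ 0.9871107  -0.16003322  0.00135819] tool force [ 0.34887076 -0.14870776 -5.20546146]
local 0.09762212449279394 -0.001187830270045008
```

Request:
step_arm(
  series=[
    {"slide": [0, -12, 0], "dr": [0, 0, 0]},
    {"slide": [0, -26, 0], "dr": [0, 0, 0]},
    {"slide": [0, -40, 0], "dr": [0, 0, 0]},
    {"slide": [0, -54, 0], "dr": [0, 0, 0]},
    {"slide": [0, -68, 0], "dr": [0, 0, 0]},
    {"slide": [0, -80, 0], "dr": [0, 0, 0]},
    {"slide": [0, -88, 0], "dr": [0, 0, 0]},
    {"slide": [0, -88, 0], "dr": [0, 0, 0]},
  ],
)

```text
t: 14.05
eef_pos: [0.5194, 0.0131, 0.1024]
orientation: [[0.16, 0.987, 0.001], [0.987, -0.16, -0.001], [-0.001, 0.001, -1.0]]
force: [-2.8, -3.5, 8.3]
gripper_width: 0.0088
grasp_force: 60.0
```

Request:
step_arm(
  series=[
    {"slide": [0, -4, 0], "dr": [0, 0, 0]},
    {"slide": [0, -8, 0], "dr": [0, 0, 0]},
    {"slide": [0, -11, 0], "dr": [0, 0, 0]},
    {"slide": [0, -11, 0], "dr": [0, 0, 0]},
  ],
)

```text
t: 14.55
eef_pos: [0.5096, 0.0146, 0.1024]
orientation: [[0.16, 0.987, 0.003], [0.987, -0.16, -0.001], [-0.001, 0.003, -1.0]]
force: [2.8, -4.5, 6.4]
gripper_width: 0.0087
grasp_force: 59.8
```

Run:
```python
from h import *
s=robot.get_state();R=s["orientation"];print(s["eef_pos"],s["gripper_width"],s["ft_torque"],R[:,1],"tool force",R.T@s["force"])
d=s["eef_pos"]-[.5105,.0155,0];print("local",d[0]*np.cos(.155)-d[1]*np.sin(.155),d[0]*np.sin(.155)+d[1]*np.cos(.155))
```

```text
[0.50959758 0.01460765 0.10238115] 0.008674344157088412 [-0.58182224 -0.30860724  0.20618671] [ 0.98708581 -0.16015722  0.00335646] tool force [-3.97935102  3.48323659 -6.39325062]
local -0.0007538357043408782 -0.0010209688545618238
```

Request:
step_arm(
  series=[
    {"slide": [0, -2, 0], "dr": [0, 0, 0]},
    {"slide": [0, -4, 0], "dr": [0, 0, 0]},
    {"slide": [0, -4, 0], "dr": [0, 0, 0]},
  ],
)

```text
t: 14.92
eef_pos: [0.5091, 0.0146, 0.1025]
orientation: [[0.161, 0.987, 0.013], [0.987, -0.161, -0.002], [-0.0, 0.013, -1.0]]
force: [24.6, -5.1, -11.0]
gripper_width: 0.0088
grasp_force: 59.0
```

The cover is against its stop: 25 N with no further travel. I'll ease off, open and lift.

Request:
step_arm(
  series=[
    {"slide": [0, 3, 0], "dr": [0, 0, 0]},
    {"slide": [0, 3, 0], "dr": [0, 0, 0]},
  ],
)

```text
t: 15.18
eef_pos: [0.5095, 0.0146, 0.1024]
orientation: [[0.16, 0.987, 0.005], [0.987, -0.16, -0.001], [-0.001, 0.005, -1.0]]
force: [6.9, -4.6, 4.1]
gripper_width: 0.0093
grasp_force: 61.1
```

Request:
step_arm(
  claw=50,
  series=[
    {"slide": [0, 0, 0], "dr": [0, 0, 0]},
    {"slide": [0, 0, 0], "dr": [0, 0, 0]},
    {"slide": [0, 0, 0], "dr": [0, 0, 0]},
    {"slide": [0, 0, -20], "dr": [0, 0, 0]},
    {"slide": [0, 0, -60], "dr": [0, 0, 0]},
    {"slide": [0, 0, -100], "dr": [0, 0, 0]},
    {"slide": [0, 0, -100], "dr": [0, 0, 0]},
  ],
)

```text
t: 16.05
eef_pos: [0.5086, 0.0153, 0.2041]
orientation: [[0.16, 0.987, 0.005], [0.987, -0.16, -0.001], [-0.0, 0.005, -1.0]]
force: [0.5, -0.3, 0.1]
gripper_width: 0.0427
grasp_force: 0.0
```

Run:
```python
from h import *
s=robot.get_state();print(s["t"],s["eef_pos"],s["gripper_width"],s["force"])
segs=rect(-85,85,-70,70,15)+rect(-65,65,-55,55,45)
for n in CM: print(n,edgefit({n:grad(n)},segs,[.537,-.288,.43]))
for n in CM:
    for m in robot.trace(n,"buckle")+robot.trace(n,"lock"):
        x,y,ww,hh=m["box"];q=unproj(n,(x+ww/2-.5,y+hh/2-.5),.047)
        if np.hypot(q[0]-.537,q[1]+.288)<.03:
            mk=m["mask"].astype(np.uint8);mk=cv2.fillPoly(mk,cv2.findContours(mk,0,2)[0],1)
            print(n,round(m["conf"],2),q,fit({n:mk},H["buckle"],[.537,-.288,.43]))
        elif np.hypot(q[0]-.51,q[1]-.015)<.06: print("lock?",n,m["conf"],m["box"],fit({n:m["mask"]},H["lock"],[.5105,.0155,-.155]))
delta(.537,-.288,.16,.43+np.pi/2)
```

```text
16.05 [0.50864319 0.01529675 0.2040571 ] 0.04272368735134267 [ 0.46386194 -0.31417673  0.0730628 ]
side (array([ 0.53905015, -0.29250937,  0.42994412]), np.float64(-60.800705986022955))
top (array([ 0.53609018, -0.28670317,  0.42661773]), np.float64(-86.72721809387208))
side 0.58 [ 0.53164074 -0.29376207  0.047     ] (array([ 0.53819415, -0.28838107,  0.44772537]), np.float64(0.1877705603837967))
lock? side 0.75 [231.3, 185.4, 23.5, 26.4] (array([ 0.51016999,  0.01148055, -0.21363527]), np.float64(0.22944915294647217))
top 0.5 [ 0.53766486 -0.28795909  0.047     ] (array([ 0.53691121, -0.28609433,  0.42714813]), np.float64(0.06968750059604645))
slide [-294.8   78.1   40.2] dr [-1.000e-03 -3.000e-03 -2.162e+00] q6 -0.04
slide [-294.8   78.1   40.2] dr [-0.002  0.001  0.98 ] q6 -0.04
```

Request:
step_arm(
  claw=88,
  series=[
    {"slide": [-40, 11, 0], "dr": [0, 0, 0.13]},
    {"slide": [-80, 21, 0], "dr": [0, 0, 0.26]},
    {"slide": [-120, 32, 0], "dr": [0, 0, 0.39]},
    {"slide": [-160, 42, 0], "dr": [0, 0, 0.52]},
    {"slide": [-200, 53, 10], "dr": [0, 0, 0.65]},
    {"slide": [-240, 64, 20], "dr": [0, 0, 0.78]},
    {"slide": [-280, 74, 40], "dr": [0, 0, 0.91]},
    {"slide": [-295, 78, 60], "dr": [-0.002, 0.001, 0.98]},
  ],
)

```text
t: 17.35
eef_pos: [0.537, -0.2903, 0.1399]
orientation: [[0.911, 0.412, 0.001], [0.412, -0.911, 0.0], [0.001, 0.0, -1.0]]
force: [0.5, 0.3, 0.7]
gripper_width: 0.0751
grasp_force: 0.0
```

Request:
step_arm(
  series=[
    {"slide": [0, 0, 0], "dr": [0, 0, 0]},
  ],
)

```text
t: 17.48
eef_pos: [0.5365, -0.2885, 0.1393]
orientation: [[0.909, 0.416, -0.001], [0.416, -0.909, 0.002], [-0.0, -0.003, -1.0]]
force: [-0.6, 0.5, 0.5]
gripper_width: 0.0752
grasp_force: 0.0
```

Run:
```python
from h import *
delta(.5372,-.2875,.062,.43+np.pi/2)
im=robot.snapshot("side")[225:325,225:345,::-1];robot.snapshot("top")
cv2.imwrite("pics/b.png",cv2.resize(im,None,fx=6,fy=6,interpolation=cv2.INTER_CUBIC))
```

```text
slide [ 1.1 -0.4 77.3] dr [0.    0.004 3.141] q6 0.46
slide [ 1.1 -0.4 77.3] dr [-0.003  0.    -0.001] q6 0.46
```

View pics/b.png

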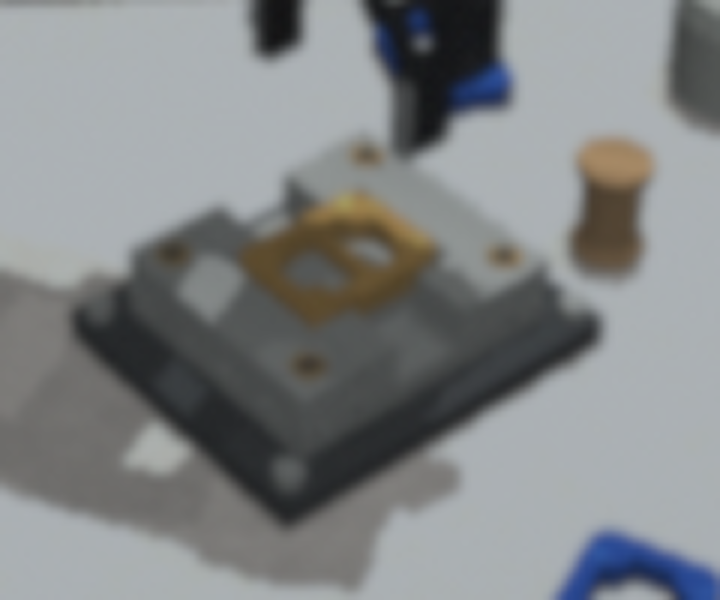

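The fingers stand above the die, with the buckle at (340,255), its slot at (415,335), and the spool clear at (610,200). Going down into the slots.

Request:
step_arm(
  series=[
    {"slide": [1, -0.5, 25], "dr": [-0.003, 0, 0]},
    {"slide": [1, -0.5, 45], "dr": [-0.003, 0, 0]},
    {"slide": [1, -0.5, 60], "dr": [-0.003, 0, 0]},
    {"slide": [1, -0.5, 70], "dr": [-0.003, 0, 0]},
    {"slide": [1, -0.5, 77], "dr": [-0.003, 0, 0]},
    {"slide": [1, -0.5, 79], "dr": [-0.003, 0, 0]},
    {"slide": [1, -0.5, 79], "dr": [-0.003, 0, 0]},
  ],
)

```text
t: 18.45
eef_pos: [0.5384, -0.2876, 0.0629]
orientation: [[0.909, 0.417, 0.004], [0.417, -0.909, -0.003], [0.002, 0.005, -1.0]]
force: [0.0, 0.2, -0.4]
gripper_width: 0.075
grasp_force: 0.0
```

Request:
step_arm(
  claw=40,
  series=[
    {"slide": [0, 0, 0], "dr": [0, 0, 0]},
    {"slide": [0, 0, 0], "dr": [0, 0, 0]},
    {"slide": [0, 0, 0], "dr": [0, 0, 0]},
    {"slide": [0, 0, 0], "dr": [0, 0, 0]},
  ],
)

```text
t: 18.95
eef_pos: [0.5386, -0.2878, 0.0634]
orientation: [[0.909, 0.417, 0.005], [0.417, -0.909, -0.004], [0.002, 0.006, -1.0]]
force: [-0.4, 0.6, 6.0]
gripper_width: 0.0497
grasp_force: 62.8
```

Run:
```python
from h import *
s=robot.get_state();R=s["orientation"];print(s["eef_pos"],s["gripper_width"],s["grasp_force"],s["ft_torque"],R[:,2],"tool force",R.T@s["force"])
```

```text
[ 0.53863865 -0.28776292  0.0634352 ] 0.04971063665974526 62.79713273048401 [0.11810867 0.11495931 0.06756551] [ 0.00453161 -0.00405468 -0.99998151] tool force [-0.11169184 -0.70086941 -6.04929917]
```

Request:
step_arm(
  series=[
    {"slide": [0, 0, -2], "dr": [0, 0, 0]},
    {"slide": [0, 0, -5], "dr": [0, 0, 0]},
    {"slide": [0, 0, -10], "dr": [0, 0, 0]},
    {"slide": [0, 0, -18], "dr": [0, 0, 0]},
    {"slide": [0, 0, -30], "dr": [0, 0, 0]},
    {"slide": [0, 0, -45], "dr": [0, 0, 0]},
    {"slide": [0, 0, -60], "dr": [0, 0, 0]},
    {"slide": [0, 0, -60], "dr": [0, 0, 0]},
  ],
)

```text
t: 19.95
eef_pos: [0.5386, -0.2877, 0.1242]
orientation: [[0.909, 0.417, 0.006], [0.417, -0.909, -0.005], [0.003, 0.007, -1.0]]
force: [-1.4, -0.3, -2.4]
gripper_width: 0.0498
grasp_force: 62.4
```

Run:
```python
from h import *
s=robot.get_state();R=s["orientation"];print(s["t"],s["eef_pos"],s["gripper_width"],s["grasp_force"],s["ft_torque"],R[:,2],"tool force",R.T@s["force"])
im=robot.snapshot("side")[205:305,225:345,::-1]
cv2.imwrite("pics/b2.png",cv2.resize(im,None,fx=6,fy=6,interpolation=cv2.INTER_CUBIC))
tx,ty,a=.512,.239,.036
print("slip",tx-.06125*np.cos(a),ty-.06125*np.sin(a))
for z in(.12,.0349): delta(tx-.06125*np.cos(a),ty-.06125*np.sin(a),z,a+np.pi/2)
```

```text
19.95 [ 0.53859222 -0.28769093  0.12423285] 0.04984561709194902 62.40277647972107 [-0.00806427  0.01215737  0.04353833] [ 0.00560741 -0.00494818 -0.99997204] tool force [-1.38608806 -0.328445    2.36150752]
slip 0.4507896857136652 0.236795476249138
slide [ 139.  -513.     0.8] dr [ 0.004  0.006 -2.748] q6 0.46
slide [ 139.  -513.     0.8] dr [ 0.005 -0.003  0.394] q6 0.46
slide [ 138.8 -513.4   85.9] dr [ 0.004  0.006 -2.748] q6 0.46
slide [ 138.8 -513.4   85.9] dr [ 0.005 -0.003  0.394] q6 0.46
```

View pics/b2.png

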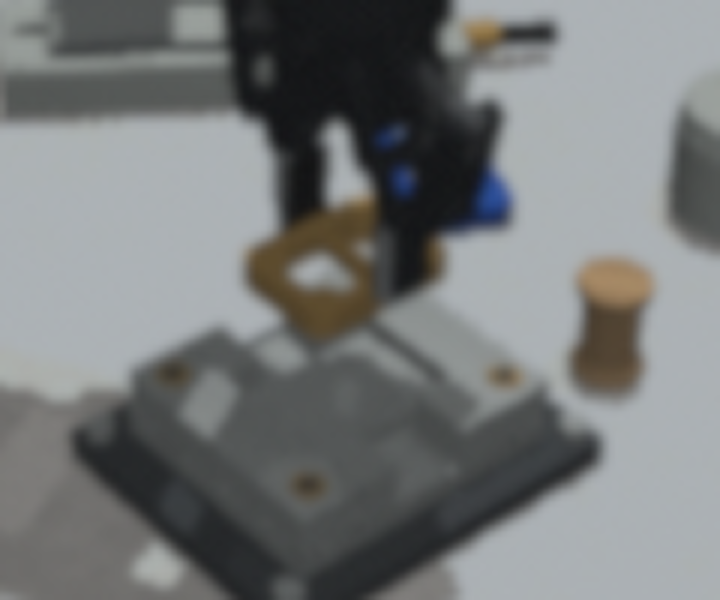

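The buckle hangs level in the fingers, centred and out of the die. I'll carry it high (z about 0.215) over to the empty compartment.

Request:
step_arm(
  series=[
    {"slide": [5, -15, -30], "dr": [0, 0, 0.02]},
    {"slide": [15, -50, -60], "dr": [0, 0, 0.05]},
    {"slide": [26, -95, -85], "dr": [0, 0, 0.09]},
    {"slide": [39, -142, -92], "dr": [0, 0, 0.13]},
    {"slide": [52, -190, -92], "dr": [0, 0, 0.17]},
    {"slide": [65, -238, -92], "dr": [0, 0, 0.21]},
    {"slide": [78, -286, -92], "dr": [0, 0, 0.25]},
    {"slide": [91, -334, -92], "dr": [0, 0, 0.29]},
  ],
)

```text
t: 21.0
eef_pos: [0.4806, 0.056, 0.2129]
orientation: [[0.99, 0.138, 0.003], [0.138, -0.99, -0.003], [0.002, 0.003, -1.0]]
force: [0.4, 0.7, -1.5]
gripper_width: 0.0497
grasp_force: 63.1
```

Run:
```python
from h import *
s=robot.get_state();print(s["t"],s["eef_pos"],s["gripper_width"],s["grasp_force"],s["force"],s["orientation"][:,2])
delta(.4508,.2368,.215,.036+np.pi/2)
```

```text
21.0 [0.48061873 0.05603588 0.2128614 ] 0.04971873295547266 63.06316137313843 [ 0.39008531  0.7461226  -1.54231643] [ 0.00256694 -0.00298093 -0.99999226]
slide [  -4.6 -183.1   -2.8] dr [ 3.000e-03  5.000e-03 -3.039e+00] q6 1.31
slide [  -4.6 -183.1   -2.8] dr [ 0.003 -0.002  0.102] q6 1.31
```

Request:
step_arm(
  series=[
    {"slide": [-1, -45, 0], "dr": [0, 0, 0.03]},
    {"slide": [-2, -90, 0], "dr": [0, 0, 0.06]},
    {"slide": [-4, -135, 0], "dr": [0, 0, 0.09]},
    {"slide": [-5, -170, 15], "dr": [0, 0, 0.102]},
    {"slide": [-5, -183, 50], "dr": [0, 0, 0.102]},
    {"slide": [-5, -183, 95], "dr": [0, 0, 0.102]},
    {"slide": [-5, -183, 130], "dr": [0, 0, 0.102]},
    {"slide": [-5, -183, 130], "dr": [0, 0, 0.102]},
  ],
)

```text
t: 22.0
eef_pos: [0.4498, 0.2342, 0.0805]
orientation: [[0.999, 0.038, -0.002], [0.038, -0.999, -0.005], [-0.002, 0.004, -1.0]]
force: [1.0, 0.1, -0.8]
gripper_width: 0.0502
grasp_force: 63.3
```

Run:
```python
from h import *
s=robot.get_state();print(s["t"],s["eef_pos"],s["gripper_width"],s["grasp_force"],s["force"],s["orientation"][:,2])
delta(.4508,.2368,.0349,.036+np.pi/2)
im=robot.snapshot("side")[140:220,180:290,::-1]
cv2.imwrite("pics/p.png",cv2.resize(im,None,fx=7,fy=7,interpolation=cv2.INTER_CUBIC))
```

```text
22.0 [0.44984716 0.23422777 0.08054369] 0.05015879020514044 63.34694266319275 [ 1.00625676  0.10018295 -0.81595511] [-0.00214591 -0.00458055 -0.99998721]
slide [ 1.2 -2.7 45.6] dr [-0.004  0.007 -3.14 ] q6 1.79
slide [ 1.2 -2.7 45.6] dr [0.004 0.002 0.002] q6 1.79
```

View pics/p.png

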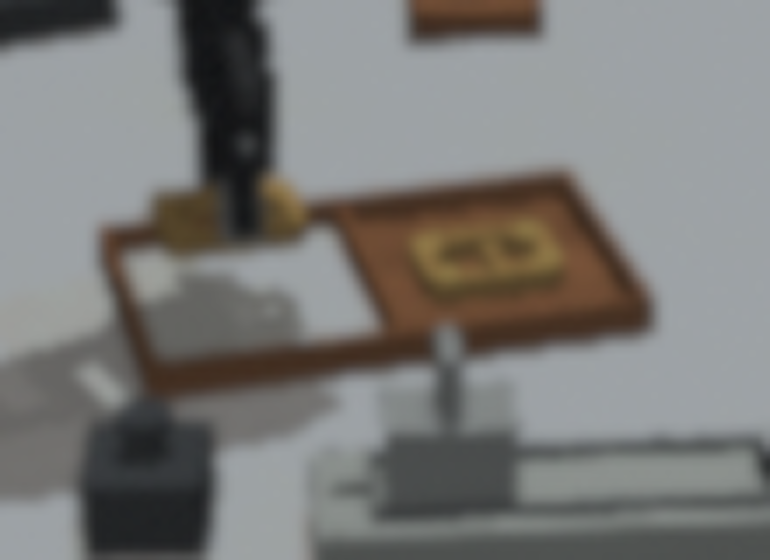

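The lock cover is over the knob at (450,440), the finished buckle is untouched, and the held buckle hangs level over the empty compartment. Lowering gently.

Request:
step_arm(
  series=[
    {"slide": [1, -2, 12], "dr": [0, 0, 0]},
    {"slide": [1, -2, 24], "dr": [0, 0, 0]},
    {"slide": [1, -2, 33], "dr": [0, 0, 0]},
    {"slide": [1, -2, 39], "dr": [0, 0, 0]},
    {"slide": [1, -2, 43], "dr": [0, 0, 0]},
    {"slide": [1, -2, 43], "dr": [0, 0, 0]},
  ],
)

```text
t: 22.8
eef_pos: [0.4523, 0.2365, 0.0395]
orientation: [[0.999, 0.038, 0.003], [0.038, -0.999, -0.003], [0.003, 0.003, -1.0]]
force: [-0.6, -0.2, -1.4]
gripper_width: 0.0496
grasp_force: 63.4
```

Request:
step_arm(
  series=[
    {"slide": [0, 0, 1], "dr": [0, 0, 0]},
    {"slide": [0, 0, 2], "dr": [0, 0, 0]},
    {"slide": [0, 0, 2], "dr": [0, 0, 0]},
  ],
)

```text
t: 23.18
eef_pos: [0.4524, 0.2365, 0.0376]
orientation: [[0.999, 0.038, 0.003], [0.038, -0.999, -0.003], [0.003, 0.003, -1.0]]
force: [0.8, 0.2, -1.7]
gripper_width: 0.0498
grasp_force: 63.4
```

Request:
step_arm(
  series=[
    {"slide": [0, 0, 0.7], "dr": [0, 0, 0]},
    {"slide": [0, 0, 1.4], "dr": [0, 0, 0]},
    {"slide": [0, 0, 1.4], "dr": [0, 0, 0]},
  ],
)

```text
t: 23.55
eef_pos: [0.4523, 0.2365, 0.0362]
orientation: [[0.999, 0.038, 0.003], [0.038, -0.999, -0.003], [0.003, 0.003, -1.0]]
force: [0.3, -0.3, -1.4]
gripper_width: 0.0499
grasp_force: 63.4
```

Request:
step_arm(
  series=[
    {"slide": [0, 0, 0.7], "dr": [0, 0, 0]},
    {"slide": [0, 0, 1.0], "dr": [0, 0, 0]},
    {"slide": [0, 0, 1.0], "dr": [0, 0, 0]},
  ],
)

```text
t: 23.92
eef_pos: [0.4524, 0.2365, 0.0352]
orientation: [[0.999, 0.038, 0.003], [0.038, -0.999, -0.003], [0.003, 0.003, -1.0]]
force: [-0.5, -0.2, -2.1]
gripper_width: 0.0498
grasp_force: 63.4
```

Request:
step_arm(
  series=[
    {"slide": [0, 0, 0.5], "dr": [0, 0, 0]},
    {"slide": [0, 0, 1.0], "dr": [0, 0, 0]},
    {"slide": [0, 0, 1.0], "dr": [0, 0, 0]},
  ],
)

```text
t: 24.3
eef_pos: [0.4525, 0.2365, 0.035]
orientation: [[0.999, 0.038, 0.004], [0.038, -0.999, -0.003], [0.004, 0.003, -1.0]]
force: [-3.1, -0.8, 8.7]
gripper_width: 0.0498
grasp_force: 64.5
```

Request:
step_arm(
  series=[
    {"slide": [0, 0, 0.5], "dr": [0, 0, 0]},
    {"slide": [0, 0, 0.5], "dr": [0, 0, 0]},
  ],
)

```text
t: 24.55
eef_pos: [0.4525, 0.2366, 0.0349]
orientation: [[0.999, 0.038, 0.004], [0.038, -0.999, -0.003], [0.004, 0.003, -1.0]]
force: [-5.7, -1.7, 14.8]
gripper_width: 0.0497
grasp_force: 65.1
```

Contact is at the expected height (0.035). I'll release slowly, then rise.

Request:
step_arm(
  claw=75,
  series=[
    {"slide": [0, 0, -0.5], "dr": [0, 0, 0]},
    {"slide": [0, 0, -0.5], "dr": [0, 0, 0]},
    {"slide": [0, 0, -0.5], "dr": [0, 0, 0]},
    {"slide": [0, 0, -0.5], "dr": [0, 0, 0]},
    {"slide": [0, 0, -15], "dr": [0, 0, 0]},
    {"slide": [0, 0, -40], "dr": [0, 0, 0]},
    {"slide": [0, 0, -80], "dr": [0, 0, 0]},
    {"slide": [0, 0, -130], "dr": [0, 0, 0]},
  ],
)

```text
t: 25.55
eef_pos: [0.4515, 0.2368, 0.1655]
orientation: [[0.999, 0.038, 0.003], [0.038, -0.999, -0.003], [0.003, 0.003, -1.0]]
force: [0.3, 0.7, -0.2]
gripper_width: 0.0638
grasp_force: 0.0
```

Request:
step_arm(
  series=[
    {"slide": [-20, 40, -40], "dr": [0, 0, 0]},
    {"slide": [-30, 90, -60], "dr": [0, 0, 0]},
    {"slide": [-40, 145, -60], "dr": [0, 0, 0]},
    {"slide": [-40, 200, -60], "dr": [0, 0, 0]},
    {"slide": [-40, 255, -60], "dr": [0, 0, 0]},
    {"slide": [-40, 310, -60], "dr": [0, 0, 0]},
    {"slide": [-40, 365, -60], "dr": [0, 0, 0]},
    {"slide": [-40, 420, -60], "dr": [0, 0, 0]},
  ],
)

```text
t: 26.55
eef_pos: [0.4274, -0.1859, 0.2261]
orientation: [[0.999, 0.038, 0.005], [0.038, -0.999, -0.004], [0.004, 0.004, -1.0]]
force: [1.2, -0.3, 0.2]
gripper_width: 0.0639
grasp_force: 0.0
```

Run:
```python
from h import *
s=robot.get_state();print(s["t"],s["eef_pos"],s["gripper_width"],s["force"])
F=box(-35,35,-26,26,0,12)
for n in CM:
    im=robot.snapshot(n)
    for m in robot.trace(n,"buckle"):
        x,y,ww,hh=m["box"];q=unproj(n,(x+ww/2-.5,y+hh/2-.5),.0125)
        if q[1]>.1:
            mk=m["mask"].astype(np.uint8);mk=cv2.fillPoly(mk,cv2.findContours(mk,0,2)[0],1)
            h=F+[0,0,.0065 if q[0]<.51 else .005]
            print(n,round(m["conf"],2),np.round(q,4),"mean rgb",im[m["mask"]].mean(0).round(),fit({n:mk},[h],[*q[:2],.036]))
    for m in robot.trace(n,"lock")[:1]: print("lock",n,m["conf"],m["box"],fit({n:m["mask"]},H["lock"],[.5105,.0155,-.155]))
```

```text
26.55 [ 0.42736043 -0.18590514  0.22608947] 0.0638678102109475 [ 1.17181466 -0.32086089  0.15997289]
side 0.6 [0.4292 0.2374 0.0125] mean rgb [121. 107.  82.] (array([ 0.44656255,  0.23138233, -0.03866901]), np.float64(0.46691176295280457))
lock side 0.59 [233.2, 185.4, 20.2, 27.6] (array([ 0.50786134,  0.00723822, -0.18678867]), np.float64(0.0824652761220932))
top 0.58 [0.4591 0.2341 0.0125] mean rgb [140. 133.  88.] (array([0.45242735, 0.2362393 , 0.08005459]), np.float64(0.08573717623949051))
lock top 0.74 [218.8, 199.4, 17.9, 19.9] (array([ 0.51063479,  0.01488352, -0.15188824]), np.float64(0.21303191781044006))
```

```bash
python3 -c "
from workcell import robot
print(robot.finish_job())"
```

```text
the job is handed in; nothing more can be done
None
```

I turned the knob to the long mark (within about 0.05 rad, checked by tool angle and pictures), slid the lock cover against its stop, set the buckle down in the empty tray compartment and handed the job in at about 27 s; no verdict came back.

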